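Dispense an oil filter with the press lever and ease the lid shut

ROBOT

A 6-joint arm with a two-finger parallel gripper is mounted at the origin on a cart in front of the work surface, level with it; the furniture and walls round the work are solid. World frame = base frame: x ahead of the robot, y to its left, z up, the work surface at z = 0. Lengths are in m, angles in rad, forces in N, time in s.
With the tool pointing down it reaches from about 0.35 to 0.875 m from the base axis. Payload 4.2 kg.
Tool frame: the origin (TCP) lies at the very end of the fingers, on their centre line; the grasp point (between the pads) lies 19 mm behind it; z points along the fingers, y is the line along which they close (so a half turn about z gives the same grasp; the last joint's range is limited). The gripper opens to 87 mm and grips with 3 to 60 N. Pads are 19 mm wide; open, the fingers measure 117 mm over their backs; the gripper's body (75 mm by 190 mm) begins 51 mm behind the grasp point.
Start: joints at [1.521, 0.385, 0.008, 0, -1.194, -0.259], TCP at [0.19, 0.595, 0.223] pointing down, gripper open.
Joint ranges: [-3.14, 3.14], [-1.21, 2.06], [-1.07, 1.41], [-3.16, 2.05], [-2.99, -0.16], [-3.1, 3.1]. Speed limits (rad/s): [2.79, 2.79, 3.14, 3.14, 3.14, 3.14].

INTERFACE

Orientations are given as [roll, pitch, yaw] about the fixed x, y, z axes, in that order (R = Rz(yaw) Ry(pitch) Rx(roll)).
In Python, from station import bot gives the robot as it stands. Calls block until the motion is done:
- bot.goto(position, orientation): joint-space move of the TCP to a pose.
- bot.move_linear(position, vel=0.15, attitude=None): straight line of the TCP; attitude=None keeps the orientation; vel is the mean speed in m/s.
- bot.move_joints(angles): joint-space move.
- bot.move_gripper(opening, strength=None): finger opening in m; strength is the grip in N (None keeps the last); returns when the fingers have stopped.
- bot.sleep(seconds).
- bot.inverse_kinematics(position, orientation): joint angles nearest the present ones, or None.
- bot.observe(): the state.
- bot.grab_frame(name): name is "side" or "top" or "wrist"; returns (picture, depth): 420x560x3 uint8, red, green, blue; 420x560 float32, m along the optical axis (not along the pixel's ray), 0 where there is no reading.
- bot.camera_model(name): a dict with "mtx" (3x3 intrinsics, pixels), "k1" (the pictures are not rectified: a ray, as slopes to the right and down, at radius r is drawn at 1 + k1 r^2 times it, then the intrinsics apply), "extrinsics" (4x4, takes a point from world to camera coordinates). Camera axes: x right, y up, looking along -z (the intrinsics and any distortion apply to the point x, -y, -z); pixel columns grow to the right and rows downward; lengths in m; the calibration is good to about 2 mm. A picture is of the moment at which its call begins: read the wrist's pose just before it. camera_model takes no time and is no camera call; for the wrist camera it gives the pose at the moment of the call.
A pose or a line that the arm cannot do raises bot.PlanningError and nothing moves.
- bot.close_job(): hands the job in; it is judged then, once.
Trained networks look in the newest picture that a camera, given by its name, has taken for a name from the list of things; names that differ only in an ending like _2 or _b are one class to them, and where a whole thing is asked for, a point or a joint stands for the part that bears it (a point fixed in the world has none). Each returns a list of dicts, best first, with "confidence" (0 to 1); they miss things now and then, are a little off and sometimes report something else, mostly with a low value. They report only what shows in the picture. A call takes as long as a camera call.
- bot.outline_of(camera, label): "region" (420x560 bool, what is visible of it) and "location" ([column, row] in pixels, amid what is visible of it).
The state is a dict: "clock": time; "qpos": joint angles; "joint_vel": joint speeds; "tau": joint torques, N m; "position": TCP position; "orientation": TCP orientation; "ft_force": force on the tool from outside, world axes, zero at the start; "wrist_torque": the same for the moment, N m; "opening": finger opening in m; "finger_force": force on a finger pad.
Only numpy, scipy, OpenCV 4.12 (cv2) and the standard library are available. Lean on these libraries where they do the work, as an engineer would, in place of code of your own. Each camera call takes 0.05 s, during which the arm holds its last target. There are 200 camera calls.

TASK

Get the oil filter out of the dispenser: with the fingertips press the lever's pad all the way down, without forcing it, so that the lid lifts, and keep it down until the filter has rolled out into the tray. Then let the lever up slowly under the fingertips so that the lid eases shut without slamming, and move clear. Work only the lever: do not touch the filter or the lid, and leave the things lying around where they are.

Things in the scene. Friction and masses are not known exactly. Their poses are not given: they have to be found in the camera images.
- dispenser: Grey oil filter dispenser, fixed, 230x116 mm, 138 mm tall with lid shut, on short legs of varying height (4 to 60 mm). Origin at the underside of its base; x to its back, y to its left, z up. Rear (x -20 to 88 mm): hopper sloping down to the front under a clear lid. Front (x -137 to -45 mm): open tray, 104 mm wide inside, floor 6 mm, walls 43 mm high. Lever on its right (-y) wall.
- lever_pad (a point): Middle of the top of the black ribbed pad (36x26x14 mm) at the lever's front end, clear of the tray wall by 31 mm. Lever up: at (-150, -100, +125) mm in the dispenser's frame; pressed to the stop: 57 mm lower, almost straight below, tipped 17 degrees. Axes are the lever's: x back, y left, z up. Pressing takes about 2 to 5 N until the stop; let go, the lever springs up and the lid falls.
- lever: The lever: a bent steel rod with the black pad at its free front end. Origin at its pivot, at (40, -68, 85) mm in the dispenser's frame; axes parallel to the dispenser's when it is up.
- lever_angle (a joint): Lever angle in rad: 0 up (rest), 0.30 pressed down to its stop; one rad moves the pad 0.19 m.
- lid_angle (a joint): Lid angle, rad: 0 shut, 0.84 fully up. Hinged at the back of the hopper; turns 2.8 times as far as the lever. Its front lip, 105 mm from the hinge, hangs in front of the filter and swings up and slightly forward; nothing of the lid rises more than 230 mm above the dispenser's origin. Let go from high it slams shut at 4 rad/s or more; with the pad eased up at 30 mm/s it turns at 0.45 rad/s.
- lid: The lid's grey frame with its clear pane and front lip, 108x106 mm, lip 86 mm deep. Origin on the hinge line, 85 mm behind the dispenser's origin and 134 mm above it. To be moved by the lever only.
- oil_filter: Blue and white spin-on oil filter, a cylinder 72 mm in diameter and 94 mm long, about 0.3 kg, lying across the hopper behind the lid's lip. Its own z axis runs along the cylinder, its origin is the middle of one end. It rolls out into the tray by itself within a second once the lip is up.
- filter_mid (a point): Centre of the oil filter; in the tray it lies about 40 mm above the dispenser's origin.
- screwdriver_yellow: Bystander: short screwdriver with a yellow handle, 188 mm long, lying near the front edge. Origin at the middle of its underside.
- bearing: Bystander: ball bearing ring, 52 mm across, 15 mm high, lying flat. Origin at the middle of its underside.
- tape_measure: Bystander: tape measure standing on its base, 60x86x64 mm. Origin at the middle of its underside.
- tape_roll: Bystander: roll of black tape lying flat, 62 mm across, 19 mm high, right of the dispenser. Origin at the middle of its underside.
- spark_plug_0: Bystander: spark plug lying, 53x62x20 mm. Origin at the middle of its underside.
- pliers: Bystander: blue-handled pliers lying, 89x181x16 mm, right of the dispenser. Origin at the middle of its underside.

How it is judged:
By the outcome, as a careful person would: the job done as asked, in the order asked, and still so for the second after the job is handed in, with the robot touching nothing.
It also fails if it takes over 38 s, if anything falls off the work surface, if the arm or the gripper's body presses on something with over 40 N, if the wrist force passes 120 N, or if a joint passes its speed limit or range.

## Working session

There is one attempt and no reset: what is moved stays moved. The work goes in short steps, each a Python script; the robot and the scene stay as the last script left them, time stands still between calls to the robot, and variables do not carry over. Pictures are saved under pics/ and viewed, at most 10 in all, crops included, and the job is handed in when it is done.

```bash
mkdir -p pics
cat > h.py <<'E'
import numpy as np, cv2
from station import bot
def cloud(name, depth, region=None):
    """world points (N,3) of pixels in region with depth"""
    m=bot.camera_model(name); K=np.array(m["mtx"]); E=np.array(m["extrinsics"])
    ok=depth>0
    if region is not None: ok&=region
    v,u=np.nonzero(ok); d=depth[v,u]
    s=cv2.undistortPoints(np.stack([u,v],1).astype(np.float64)[:,None],K,np.array([m["k1"],0,0,0.]))[:,0]
    c=np.stack([s[:,0]*d,-s[:,1]*d,-d],1)
    return (c-E[:3,3])@E[:3,:3], np.stack([u,v],1)
E
python3 - <<'E'
from h import *
for n in ("side","top"):
    p,d=bot.grab_frame(n)
    cv2.imwrite(f"pics/{n}0.png",p[:,:,::-1])
    np.savez(f"/tmp/{n}.npz",d=d)
    for l in ("dispenser","lever_pad","lever","lid","oil_filter"):
        for r in bot.outline_of(n,l)[:2]:
            c,_=cloud(n,d,r["region"])
            print(n,l,round(r["confidence"],2),np.round(r["location"]),r["region"].sum(),np.round(np.percentile(c,[2,50,98],axis=0),3).tolist() if len(c) else None)
print(bot.observe())
E
```

```text
side dispenser 0.57 [294. 185.] 1825 [[0.458, -0.329, 0.003], [0.506, -0.134, 0.065], [0.696, -0.061, 0.159]]
side lever_pad 0.68 [299. 178.] 392 [[0.461, -0.417, -0.002], [0.523, -0.211, 0.125], [0.632, -0.167, 0.145]]
side lever 0.8 [303. 182.] 305 [[0.461, -0.331, 0.002], [0.513, -0.209, 0.126], [0.631, -0.167, 0.145]]
side lid 0.85 [243. 180.] 558 [[0.589, -0.148, 0.149], [0.637, -0.119, 0.157], [0.697, -0.094, 0.16]]
side oil_filter 0.51 [245. 178.] 548 [[0.589, -0.146, 0.149], [0.638, -0.119, 0.157], [0.697, -0.095, 0.16]]
side oil_filter 0.4 [312. 188.] 308 [[0.479, -0.381, -0.003], [0.506, -0.343, 0.014], [0.538, -0.322, 0.022]]
top dispenser 0.64 [296. 200.] 4685 [[0.468, -0.219, 0.001], [0.587, -0.107, 0.104], [0.692, -0.034, 0.162]]
top lever_pad 0.83 [325. 219.] 390 [[0.464, -0.237, 0.0], [0.534, -0.198, 0.127], [0.666, -0.154, 0.148]]
top lever 0.72 [332. 215.] 402 [[0.463, -0.237, 0.0], [0.528, -0.201, 0.127], [0.674, -0.152, 0.148]]
top lid 0.56 [289. 177.] 2040 [[0.581, -0.146, 0.077], [0.631, -0.092, 0.157], [0.696, -0.034, 0.163]]
{'clock': 0.6, 'qpos': array([ 1.52060444e+00,  3.84699177e-01,  7.87700363e-03, -2.32830525e-05,
       -1.19401652e+00, -2.58613644e-01]), 'joint_vel': array([-0.00073183, -0.00073302,  0.00083652, -0.00041621, -0.00185101,
        0.00024123]), 'tau': array([ 1.86665543e-04, -3.90209770e+01,  1.87535369e+01,  4.22254622e+00,
        1.54380914e-02, -2.63218635e-05]), 'position': array([0.18990471, 0.5954096 , 0.22253809]), 'orientation': array([ 3.14154616e+00,  1.00950609e-05, -3.08814099e-01]), 'ft_force': array([-0.05448522, -0.33371985,  0.08785492]), 'wrist_torque': array([-0.07892774,  0.03714331,  0.0076741 ]), 'finger_force': 0.0, 'opening': 0.0867486263694844}
```

Run:
```python
import cv2,numpy as np
a=cv2.imread("pics/top0.png"); b=cv2.imread("pics/side0.png")
cv2.imwrite("pics/c1.png",cv2.resize(a[110:310,200:450],None,fx=3.2,fy=3,interpolation=cv2.INTER_CUBIC)[:600,:800])
```

```text
(no output)
```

View pics/side0.png

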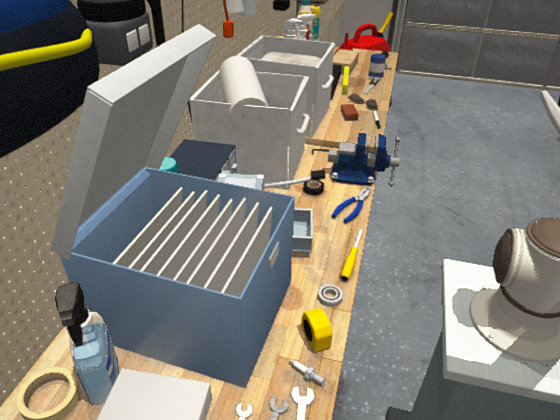

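View pics/c1.png

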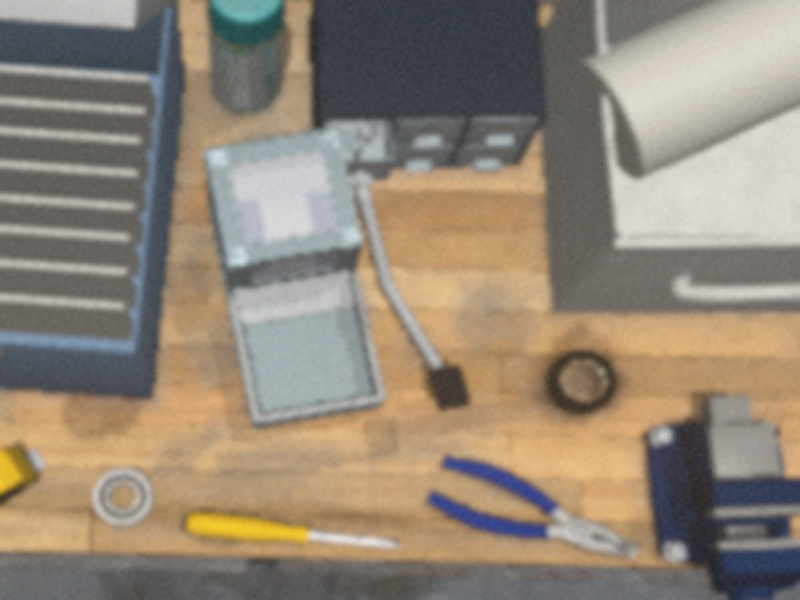

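The side view shows the dispenser behind a big blue box, with the lever's bar at about (290,182). In the top crop the lever runs from (362,180) to the black pad at about (448,385), which is full-image (340,238). The dispenser is yawed slightly left. Next I'll measure the pad and the obstacle heights.

Run:
```python
from h import *
d=np.load("/tmp/top.npz")["d"]; p=cv2.imread("pics/top0.png")
c,uv=cloud("top",d)
g=p[uv[:,1],uv[:,0]].max(1)
near=(abs(uv[:,0]-340)<12)&(abs(uv[:,1]-238)<12)
k=near&(g<75)&(c[:,2]>0.06)
q=c[k]; print(k.sum(),np.percentile(q,[0,5,50,95,100],axis=0).round(4))
(ctr,sz,ang)=cv2.minAreaRect((q[:,:2]*1000).astype(np.float32)); print(ctr,sz,ang)
# tray walls & lid tops -> yaw
for lo,hi in ((0.13,0.18),):
    m=(c[:,0]>.56)&(c[:,0]<.72)&(c[:,1]>-.17)&(c[:,1]<0.0)&(c[:,2]>.145)&(c[:,2]<.175)
    print(cv2.minAreaRect((c[m][:,:2]*1000).astype(np.float32)), np.median(c[m][:,2]))
# tall map
H={}
for x in np.arange(.2,1.0,.1):
    row=[]
    for y in np.arange(.7,-.7,-.1):
        m=(abs(c[:,0]-x)<.05)&(abs(c[:,1]-y)<.05)
        row.append("%5.2f"%c[m][:,2].max() if m.sum() else "  -  ")
    print("%.1f"%x,*row)
m=bot.camera_model("wrist");E=np.array(m["extrinsics"]);o=bot.observe()
print("wristcam",-E[:3,:3].T@E[:3,3],E[:3,:3].round(2).tolist(),np.array(m["mtx"]).round().tolist())
from scipy.spatial.transform import Rotation as R
for yaw in (-1.57,0,0.17,1.74):
  for z in (.14,.4): 
    print(yaw,z,bot.inverse_kinematics([*q[:,:2].mean(0),z],[3.1416,0,yaw]))
```

```text
86 [[ 0.4633 -0.2347  0.1385]
 [ 0.4655 -0.2326  0.14  ]
 [ 0.4788 -0.2244  0.1436]
 [ 0.4902 -0.2143  0.1494]
 [ 0.4926 -0.2118  0.1523]]
(477.6967468261719, -223.5828094482422) (28.680253982543945, 20.967607498168945) 10.735445022583008
((647.9885864257812, -95.47055053710938), (122.41663360595703, 130.04815673828125), 13.197704315185547) 0.1577572909461775
0.2 -0.78 -0.78  0.30 -0.79 -0.78 -0.00  0.00  0.00  0.00 -0.00 -0.78 -0.78 -0.78 -0.78
0.3 -0.78 -0.79  0.00  0.01  0.01  0.01  0.01  0.01  0.01  0.01  0.01  0.13  0.13  0.01
0.4 -0.79 -0.79  0.02  0.01  0.02  0.07  0.07  0.03  0.03  0.02  0.02  0.13  0.13  0.01
0.5   -     -    0.05  0.06  0.24  0.24  0.24  0.24  0.07  0.15  0.02  0.10  0.10  0.01
0.6   -     -    0.06  0.06  0.53  0.53  0.54  0.54  0.17  0.16  0.26  0.26  0.25  0.25
0.7   -     -    0.06  0.26  0.56  0.54  0.54  0.54  0.17  0.15  0.28  0.29  0.29  0.28
0.8   -    0.08  0.03  0.60  0.63  0.63  0.65  0.67  0.60  0.60  0.25  0.29  0.67  0.48
0.9  0.22  0.40  0.52  0.29  0.26  0.29  0.54  0.50  0.56  0.55  0.55  0.54  0.51  0.51
wristcam [0.2546441  0.57424439 0.
[... 298 characters left out ...]
9e-01 -9.62316712e-07
 -1.53965916e+00  1.31304936e-01]
0 0.14 [-1.30512430e-01  2.98890445e-01 -3.47314080e-01 -9.12343940e-06
 -9.24592758e-01  1.70131425e+00]
0 0.4 [-1.30512430e-01  1.44775942e-01  1.13649539e-01 -7.28746119e-06
 -1.53967088e+00  1.70130898e+00]
0.17 0.14 [-1.30512267e-01  2.98890968e-01 -3.47313426e-01 -8.78931356e-06
 -9.24594108e-01  1.87131389e+00]
0.17 0.4 [-1.30512267e-01  1.44776561e-01  1.13650176e-01 -7.02058088e-06
 -1.53967212e+00  1.87130881e+00]
1.74 0.14 [-1.30506672e-01  2.98891855e-01 -3.47316460e-01  2.71673628e-06
 -9.24595031e-01 -2.84188394e+00]
1.74 0.4 [-1.30506672e-01  1.44777612e-01  1.13647949e-01  2.17003057e-06
 -1.53967368e+00 -2.84188238e+00]
```

Run:
```python
from h import *
from scipy.optimize import linear_sum_assignment
O=[np.pi,0,0.2]
bot.move_gripper(0.0,10)
bot.goto([.2,.42,.42],[np.pi,0,-.3])
bot.goto([.42,0,.42],[np.pi,0,0.2])
bot.goto([.40,-.22,.36],O)
o=bot.observe(); print(o["clock"],o["position"],o["opening"],o["ft_force"])
p,d=bot.grab_frame("wrist"); cv2.imwrite("pics/w1.png",p[:,:,::-1]); np.savez("/tmp/w.npz",d=d)
for r in bot.outline_of("wrist","lever_pad")[:2]:
    m=r["region"]&(p.max(2)<75)
    c,uv=cloud("wrist",d,m); k=(abs(c[:,2]-.143)<.02); c=c[k]
    print(r["confidence"],r["location"],m.sum(),k.sum())
    if k.sum()>20:
        print(np.percentile(c,[2,50,98],axis=0).round(4), cv2.minAreaRect((c[:,:2]*1000).astype(np.float32)))
```

```text
5.8083 [ 0.40052627 -0.21941523  0.36041523] 0.0007323387770018735 [ 0.49831047 -0.19852344 -0.70974086]
0.72 [287.3, 93.5] 618 616
[[ 0.4623 -0.2376  0.1381]
 [ 0.479  -0.2247  0.1426]
 [ 0.4957 -0.2118  0.1459]] ((478.38916015625, -224.8060760498047), (35.19416046142578, 24.037343978881836), 12.176040649414062)
```

View pics/w1.png

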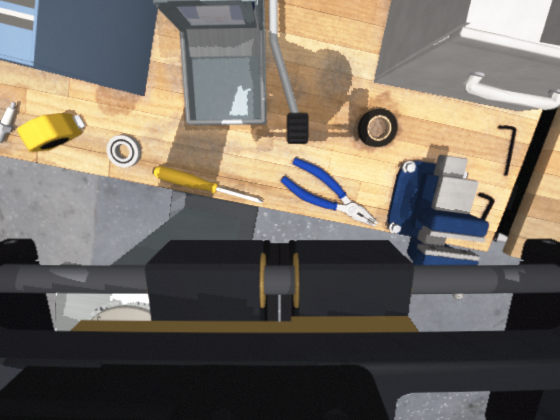

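The wrist view shows the pad at (297,128), with the rod going up to (272,30) and the closed fingers at (280,270). The pliers at (330,190) and the tape roll at (377,127) are clear of the pad. I'll check the bin's clearance, then press.

Run:
```python
from h import *
for n,f in (("wrist","/tmp/w.npz"),("top","/tmp/top.npz")):
    c,_=cloud(n,np.load(f)["d"])
    for yaw in (.213,0):
        ex=np.array([np.cos(yaw),np.sin(yaw)]);ey=np.array([-ex[1],ex[0]])
        r=c[:,:2]-[.4785,-.2245]; a=r@ex;b=r@ey
        k=(c[:,2]>.14)&(c[:,2]<.5)&(a>-.06)&(a<.13)&(b<-.05)&(b>-.2)
        print(n,yaw,k.sum(), np.c_[a,b,c[:,2]][k].round(3)[np.argsort(np.maximum(a[k]-.0375,-b[k]-.095))[:4]].tolist())
```

```text
wrist 0.213 8610 [[-0.047, -0.05, 0.448], [-0.044, -0.05, 0.447], [-0.048, -0.05, 0.448], [-0.045, -0.05, 0.447]]
wrist 0 11221 [[-0.037, -0.05, 0.448], [-0.041, -0.05, 0.465], [-0.04, -0.05, 0.464], [-0.034, -0.05, 0.446]]
top 0.213 722 [[0.071, -0.128, 0.247], [0.072, -0.129, 0.234], [0.072, -0.127, 0.177], [0.072, -0.127, 0.156]]
top 0 729 [[0.096, -0.124, 0.249], [0.096, -0.11, 0.247], [0.097, -0.113, 0.246], [0.097, -0.12, 0.151]]
```

Run:
```python
from h import *
O=[np.pi,0,.1]; P=np.array([.4785,-.2245,.143]); ex=np.array([np.cos(.213),np.sin(.213),0])
bot.goto(P+[-.01,0,.06],O)
bot.move_linear(P+[0,0,.02],.1); bot.sleep(.2)
f0=bot.observe()["ft_force"][2]
def f(): return bot.observe()["ft_force"][2]-f0
log=[]
for dz,v in ((.004,.04),(-.006,.03),(-.02,.04),(-.04,.04),(-.046,.03)):
    bot.move_linear(P-.003*ex*max(0,-dz)/.057+[0,0,dz],v); log.append((dz,round(f(),1)))
    if f()>9: break
while f()<8 and dz>-.060:
    dz-=.0015
    bot.move_linear(P-.003*ex+[0,0,dz],.02); bot.sleep(.05); log.append((round(dz,4),round(f(),1)))
print(log)
bot.sleep(.8)
o=bot.observe(); print(o["clock"],o["position"],o["ft_force"]-[0,0,f0])
for n in ("top","wrist"):
    p,d=bot.grab_frame(n); cv2.imwrite(f"pics/{n}2.png",p[:,:,::-1])
    for l in ("oil_filter","lid"):
        for r in bot.outline_of(n,l)[:1]:
            c,_=cloud(n,d,r["region"]); print(n,l,r["confidence"],r["location"],np.percentile(c,[5,50,95],axis=0).round(3).tolist())
a=cv2.imread("pics/top2.png")[140:290,200:400]; b=cv2.imread("pics/wrist2.png")
cv2.imwrite("pics/c2.png",np.hstack([cv2.resize(a,(400,300)),cv2.resize(b,(400,300))]))
```

```text
[(0.004, np.float64(-0.8)), (-0.006, np.float64(-0.7)), (-0.02, np.float64(-1.1)), (-0.04, np.float64(2.8)), (-0.046, np.float64(3.4)), (-0.0475, np.float64(2.5)), (-0.049, np.float64(2.5)), (-0.0505, np.float64(3.1)), (-0.052, np.float64(2.7)), (-0.0535, np.float64(2.5)), (-0.055, np.float64(2.3)), (-0.0565, np.float64(2.8)), (-0.058, np.float64(9.9))]
13.125 [ 0.47565557 -0.22517237  0.08630715] [-2.01003229  2.3063285  11.06030264]
top lid 0.92 [290.7, 169.8] [[0.597, -0.138, 0.164], [0.63, -0.095, 0.21], [0.69, -0.042, 0.232]]
wrist oil_filter 0.89 [93.2, 182.7] [[0.479, -0.162, 0.064], [0.51, -0.121, 0.086], [0.536, -0.076, 0.092]]
```

View pics/c2.png

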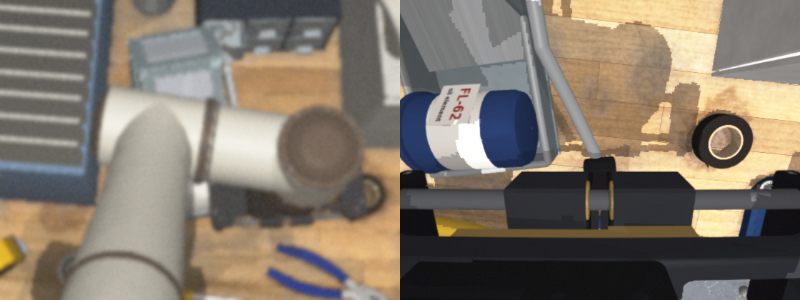

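The lid is up, and the wrist view shows the filter lying in the tray at about (465,130). It is clear of the gripper, and the lever is at its stop at about 11 N. I'll ease the lever up.

Run:
```python
from h import *
P=np.array([.4785,-.2245,.143])
bot.move_linear(P+[0,0,.012],.018)
bot.sleep(.3); print(bot.observe()["ft_force"])
bot.move_linear(P+[-.01,0,.10],.08)
bot.goto([.40,-.22,.36],[np.pi,0,.2])
o=bot.observe(); print(o["clock"],o["position"],o["ft_force"])
for n in ("top","wrist"):
    p,d=bot.grab_frame(n); cv2.imwrite(f"pics/{n}3.png",p[:,:,::-1])
    for l in ("oil_filter","lid","lever_pad"):
        for r in bot.outline_of(n,l)[:1]:
            c,_=cloud(n,d,r["region"]); print(n,l,r["confidence"],r["location"],np.percentile(c,[5,50,95],axis=0).round(3).tolist())
a=cv2.imread("pics/top3.png")[110:310,200:450]; b=cv2.imread("pics/wrist3.png")
cv2.imwrite("pics/c3.png",np.hstack([cv2.resize(a,(400,320)),cv2.resize(b,(400,320))]))
```

```text
[ 0.03598214  0.03235473 -0.57244408]
19.625 [ 0.39970296 -0.21977678  0.35997047] [-0.41515635  0.74141397 -0.21629298]
top lid 0.72 [289.7, 169.1] [[0.618, -0.14, 0.154], [0.656, -0.094, 0.158], [0.692, -0.037, 0.162]]
top lever_pad 0.45 [311.1, 175.8] [[0.631, -0.163, 0.104], [0.656, -0.157, 0.11], [0.673, -0.152, 0.116]]
wrist oil_filter 0.94 [218.2, 94.0] [[0.473, -0.159, 0.07], [0.503, -0.115, 0.087], [0.534, -0.074, 0.093]]
```

View pics/c3.png

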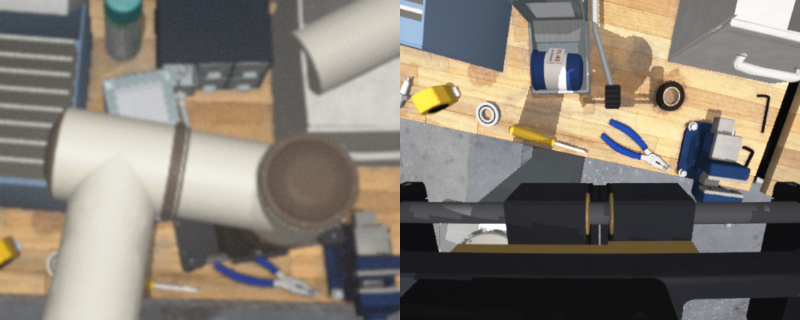

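The lid is shut, with its top back at 0.158 m. The filter is in the tray at (555,68), the lever is up with its pad at (612,97), and the other items are where they were.

```bash
python3 -c "
from station import bot
bot.sleep(.3); print(bot.close_job())"
```

```text
the job is handed in; nothing more can be done
None
```

I pressed the lever to its stop at about 11 N and the filter rolled out into the tray; I then eased the lid shut at about 18 mm/s, moved the arm clear, and handed the job in at about 20 s.

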